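Set a pipe offcut in the saw jig

TASK

Make the plastic pipe ready for sawing with pushes of a fingertip: without lifting it, push it along the bed of the saw jig until its end meets the swing stop, then push the cam lever round as far as it goes so that the jaw clamps the pipe. Last, push the stop arm right back out of line, so that the sawn-off piece cannot jam against it. Leave the things lying round the jig where they are.

Things in the scene. Friction and masses are not known exactly. Their poses are not given: they have to be found in the camera images.
- saw_jig: Plywood saw jig fixed to the table, base 12 mm thick, T-shaped: x -85 to 50 for y -35 to 47, then x -34 to 40 up to y 155 mm. Wood bed along y (-35 to 40 mm), top 18 mm above the table; aluminium fence with a saw slot (face x 13.5, top 48 mm), sliding jaw facing it (top 36 mm). Origin on the table under the middle of the pipe's final place; x to the fence, y along the bed to the stop
- pvc_pipe: loose pale plastic pipe, 85 mm long, 27 mm across, lying on the bed along the jig's y, one end sticking out over the table past the open (-y) end of the bed. Origin at mid-length on its underside, own x along the pipe towards the stop. 30 to 65 g, slides easily
- pipe_middle (a point): centre of the pipe (mid-length, on its axis, 31.5 mm above the table); its ends are 42.5 mm away along the pipe. Against the stop it lies at y = 0 (within 1 mm) in the jig's frame
- cam_lever (a joint): cam lever's angle about its pivot: 0 open, 1.5 rad end of travel, growing CLOCKWISE from above. At 0 the bar points 98 degrees clockwise from the jig's x (along its -y), at 1.5 along its -x. Steel bar 12 mm wide, 24 to 36 mm above the table, ending 85 mm out in a black ball 22 mm across. It shifts the jaw 8 mm evenly over its travel. Stays where left; takes 3 to 4 N at 70 mm
- cam_pivot (a point): the cam lever's upright pivot axis, at the height of its bar (30 mm above the table); at x -59, y -10 mm in the jig's frame
- cam_push (a point): point on the mid-line of the cam lever's bar, 70 mm from the pivot, 30 mm above the table; moves with the lever
- jaw_pad: sprung rubber pad on the sliding jaw that presses the pipe on the fence, 34 mm long, centred at y = -10 mm in the jig's frame; origin at its underside
- stop_arm (a joint): stop arm's angle about its pivot: 0 to 0.06 across the bed's end, 1.6 rad fully back, growing anticlockwise from above. At 0 it points along the jig's -y, its nose 83 mm from the pivot, where the pipe's end meets it; at 1.6 along +x. A pipe pushed on the nose does not turn it. Aluminium bar 13 mm wide, 24 to 37 mm above the table; stays where left; takes 3 to 4 N at mid-arm
- stop_pivot (a point): the stop arm's upright pivot axis, 32.5 mm above the table; at x 0, y 125 mm in the jig's frame. Hub 24 mm across, top 44 mm above the table
- stop_nose (a point): axis of the stop's upright round steel nose, 20 mm across, 19.5 to 47.5 mm above the table, 73 mm from the pivot; the point is 32.5 mm above the table and moves with the arm
- eraser: bystander: small eraser in a sleeve, 45 x 21 x 13 mm, on the table to the left of the jig, nearer the robot; origin under its centre
- film_can: bystander: dark film can, lying, 52 mm long, 33 mm across, on the table to the left of the jig; origin under its centre
- clear_tube: bystander: clear plastic tube, lying, 70 mm long, 12 mm across, on the table close behind the fence; origin under its centre

How it is judged:
By the outcome, as a careful person would: the job done as asked, in the order asked, and still so for the second after the job is handed in, with the robot touching nothing.
It also fails if it takes over 59 s, if anything falls off the work surface, if the arm or the gripper's body presses on something with over 40 N, if the wrist force passes 120 N, or if a joint passes its speed limit or range.

ROBOT

A 6-joint arm with a two-finger parallel gripper is mounted at the origin on the work surface; the furniture and walls round the work are solid. World frame = base frame: x ahead of the robot, y to its left, z up, the work surface at z = 0. Lengths are in m, angles in rad, forces in N, time in s.
With the tool pointing down it reaches from about 0.375 to 0.975 m from the base axis. Payload 3.8 kg.
Tool frame: the origin (TCP) lies midway between the tips of the shut fingers; the grasp point (between the pads) lies 19 mm behind it; z points along the fingers, y is the direction in which the jaws open and shut (so a half turn about z gives the same grasp; the last joint's range is limited). The gripper opens to 85 mm and grips with 20 to 120 N. Pads are 22 mm wide; open, the fingers measure 114 mm over their backs; the gripper's body (76 mm by 85 mm) begins 54 mm behind the grasp point. The pads swing forward as they close: fully open they stand 13 mm farther back than shut.
Start: joints at [-1.323, 0.264, 1.604, -0, 1.274, -0.037], TCP at [0.19, -0.648, 0.231] pointing down, gripper open.
Joint ranges: [-2.63, 2.63], [-0.94, 2.18], [0.31, 2.57], [-1.31, 4.45], [0, 2.66], [-2.55, 2.55]. Speed limits (rad/s): [2.57, 2.57, 3.14, 3.14, 3.14, 3.14].

INTERFACE

Orientations are given as a rotation vector (axis times angle).
In Python, from workcell import bot gives the robot as it stands. The module is installed in compiled form; this text tells all that it offers.
- The arm moves only by the tool play_rows, never from a script. Its argument "series" is a list of rows, each an object with "translation": the shift along the tool's x, y, z in m, a list of three; "spin": the turn about the tool's z in units of 5 degrees (1.0 is 5 degrees). In form: [{"translation": [dx, dy, dz], "spin": spin}, ...]. A call has 1 to 5 rows; each row shifts and turns the commanded pose from where the row before left it, along the tool's axes as they then stand; what a row does not reach is not made up. A row lasts 1/10 s, in which the tool goes at most 50 mm and 8.59 degrees, less where a joint would pass 70% of its speed; a pose out of reach is approached as far as the arm can. A call is refused whole if a number of a shift passes 0.05 or a number of a turn 1, either way. A call with a gripper value outside its range is refused whole. "jaw" is the gripper's target within -1 to 1 (fully open at 1, half-way at 0, shut at -1), set as the call begins (left out, the last holds). The fingers move at their own pace and stop on an object; "force" is the grip in N (left out, the last holds). Time passes only in rows, so rows that do not move let the fingers close. It gives the time, the measured TCP pose, the force and the opening at its end, in the units of the state.
- bot.read_state(): the state, without advancing time (a new reading comes with each control period).
- bot.read_camera(name): name is "scene" or "top" or "wrist"; returns the picture (480x640x3 uint8, blue, green, red); there is no depth.
- bot.get_calibration(name): a dict with "fov_y" (degrees; the focal length in pixels is half the picture's height over the tangent of half this angle, whatever the lens; pixels are square), "cx", "cy" (the principal point, pixels), "k1" (the pictures are not rectified: a ray, as slopes to the right and down, at radius r is drawn at 1 + k1 r^2 times it, then the intrinsics apply), "R" (3x3) and "t" (3): a world point X has camera coordinates R X + t. Camera axes: x right, y down, z forward; pixel columns grow to the right and rows downward; lengths in m; the calibration is good to about 2 mm. A picture is of the moment at which its call begins: read the wrist's pose just before it. get_calibration takes no time and is no camera call; for the wrist camera it gives the pose at the moment of the call.
- bot.finish_job(): hands the job in, once; it reports no verdict.
The state is a dict: "time": time; "q": joint angles; "joint_vel": joint speeds; "joint_torque": joint torques, N m; "tool_pos": TCP position; "tcp_rot": TCP orientation; "wrist_force": force on the tool from outside, world axes, zero at the start; "torque": the same for the moment, N m; "width": opening from 0.0 (shut) to 1.0 (fully open).
Only numpy, scipy, OpenCV 4.12 (cv2) and the standard library are available. Lean on these libraries where they do the work, as an engineer would, in place of code of your own. Each camera call takes 0.05 s, during which the arm holds its last target. There are 200 camera calls.

## Working session

There is one attempt and no reset: what is moved stays moved. The work goes in short steps, Python scripts to look and compute and a tool call to move; the robot and the scene stay as the last step left them, time stands still between calls to the robot, and variables do not carry over. Pictures are saved under pics/ and viewed, about 8 in all and at most 12, crops included, and the job is handed in when it is done.

Besides the shell and the picture viewer there is one more tool, called after "Request:" as name([rows], argument=value, ...), one row to a line, values as JSON. play_rows: Moves the arm, as the interface text tells. Its arguments: {"type":"object","properties":{"series":{"type":"array","items":{"type":"object","properties":{"translation":{"type":"array","items":{"type":"number"}},"spin":{"type":"number"}}}},"jaw":{"type":"number"},"force":{"type":"number"}},"required":["series"]}

```bash
mkdir -p pics
python3 - <<'E'
from workcell import bot
import cv2
s=bot.read_state();print({k:s[k] for k in('time','tool_pos','tcp_rot','wrist_force','width')})
for n in('top','scene'):
    cv2.imwrite(f'pics/{n}0.png',bot.read_camera(n));print(n,bot.get_calibration(n))
E
```

```text
{'time': 0.0, 'tool_pos': array([ 0.18946978, -0.64711554,  0.2299475 ]), 'tcp_rot': array([-3.10759517e+00, -4.45546615e-01,  3.55487810e-04]), 'wrist_force': array([-0.81366726, -0.00332169,  0.9449332 ]), 'width': 0.998851109565017}
top {'fov_y': 52.39540021483009, 'cx': 318.9503593851898, 'cy': 235.00050512239136, 'k1': 0.04178216732248795, 'R': array([[-7.37169664e-02, -9.97279123e-01,  4.00691208e-04],
       [-9.74195125e-01,  7.19246833e-02, -2.13940878e-01],
       [ 2.13329951e-01, -1.61614239e-02, -9.76846529e-01]]), 't': array([-0.00594464,  0.55404077,  0.79706927])}
scene {'fov_y': 45.72589372057837, 'cx': 316.28616372872824, 'cy': 244.58362865207766, 'k1': 0.04183454396594208, 'R': array([[ 0.87476175, -0.48426402, -0.01674018],
       [-0.35357403, -0.61430159, -0.70542113],
       [ 0.33132655,  0.62299431, -0.70859071]]), 't': array([-0.49023326,  0.19782336,  0.77401242])}
```

View pics/top0.png

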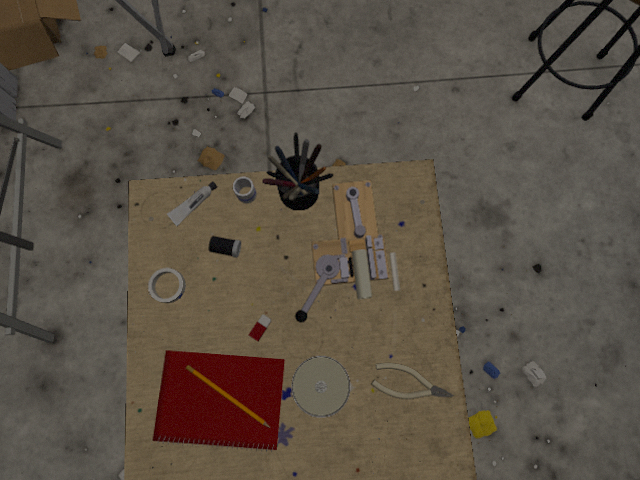

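View pics/scene0.png

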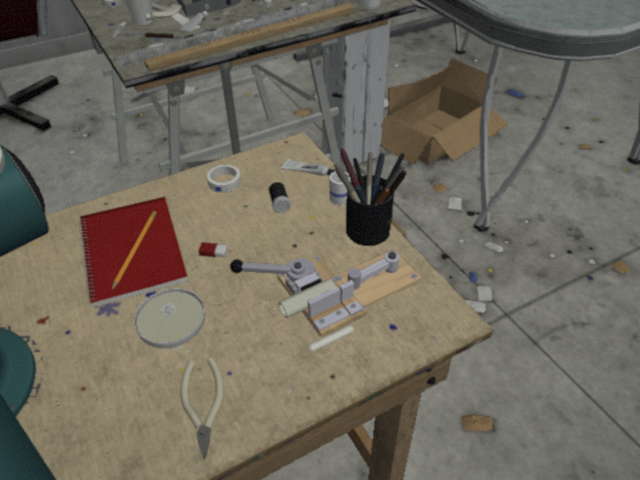

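The top view shows the stop hub near (352,191), the nose (361,231), the pipe from (361,252) to (364,297), the cam pivot (327,267) and the ball (301,316). The tube is at (395,272), the can at (225,246) and the eraser at (260,327). Next I'll crop the jig closely to get accurate pixels.

Run:
```python
import cv2
a=cv2.imread('pics/top0.png')[170:330,280:420];b=cv2.imread('pics/scene0.png')[230:360,225:425]
cv2.imwrite('pics/c_top.png',cv2.resize(a,None,fx=3.75,fy=3.75,interpolation=cv2.INTER_CUBIC))
cv2.imwrite('pics/c_scene.png',cv2.resize(b,None,fx=4,fy=4,interpolation=cv2.INTER_CUBIC))
```

```text
(no output)
```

View pics/c_top.png

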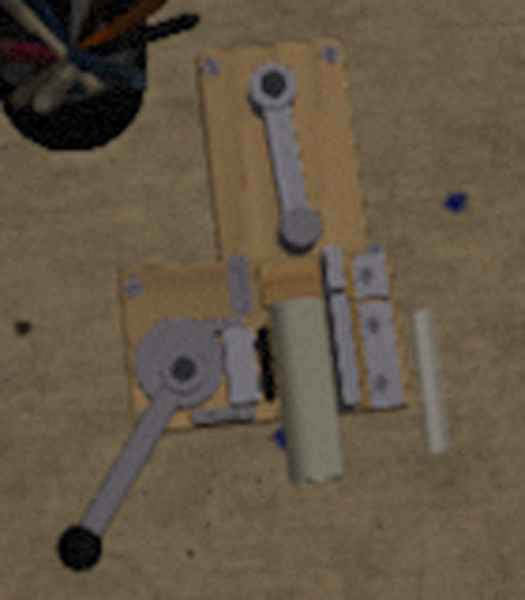

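View pics/c_scene.png

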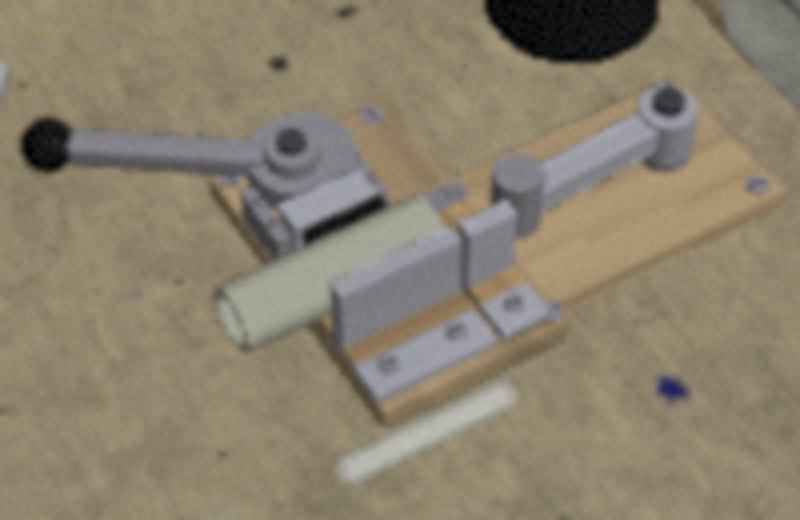

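The crops resolve the points. In the top crop, the hub is at (273,84), the nose top (300,225), the cam bolt (183,369), the ball (80,548), and the pipe runs from (297,298) to (317,478). Triangulating these next.

```bash
cat > h.py <<'E'
import numpy as np,cv2
from workcell import bot
def ray(n,u,v,C=None):
    C=C or bot.get_calibration(n);f=240/np.tan(np.radians(C['fov_y']/2))
    K=np.array([[f,0,C['cx']],[0,f,C['cy']],[0,0,1]])
    p=cv2.undistortPoints(np.array([[[u,v]]],float),K,np.array([C['k1'],0,0,0]))[0,0]
    R=np.array(C['R']);return -R.T@C['t'],R.T@np.array([*p,1])
def plane(n,u,v,z,C=None):
    o,d=ray(n,u,v,C);return o+d*(z-o[2])/d[2]
def tri(a,b):
    A=[];B=[]
    for o,d in(a,b):
        d=d/np.linalg.norm(d);P=np.eye(3)-np.outer(d,d);A.append(P);B.append(P@o)
    return np.linalg.lstsq(np.vstack(A),np.hstack(B),rcond=None)[0]
E
python3 - <<'E'
from h import *
np.set_printoptions(precision=4,suppress=True)
T=lambda x,y:(x/3.75+279.6,y/3.75+169.6)
S=lambda x,y:(x/4+224.6,y/4+229.6)
W={}
for n,t,s,z in[('hub',(273,84),(668,100),.046),('nose',(300,225),(519,170),.0475),('cam',(183,369),(291,140),.046),('ball',(80,548),(46,144),.03)]:
    W[n]=plane('top',*T(*t),z)
    print(n,'top',W[n],'scene',plane('scene',*S(*s),z),'tri',tri(ray('top',*T(*t)),ray('scene',*S(*s))))
# jig frame from hub (0,125) and cam (-59,-10)
for src in('avg',):
    av={n:(plane('top',*T(*t),z)+plane('scene',*S(*s),z))[:2]/2 for n,t,s,z in[('hub',(273,84),(668,100),.046),('nose',(300,225),(519,170),.0475),('cam',(183,369),(291,140),.046),('ball',(80,548),(46,144),.03)]}
    dw=av['hub']-av['cam'];dj=np.array([59,135.])/1e3
    th=np.arctan2(dw[1],dw[0])-np.arctan2(dj[1],dj[0]);c,s=np.cos(th),np.sin(th);R=np.array([[c,-s],[s,c]])
    o=(av['hub']+av['cam'])/2-R@np.array([-.0295,.0575])
    print('th',np.degrees(th),'o',o,'len',np.linalg.norm(dw),np.linalg.norm(dj))
    J=lambda p:R.T@(np.array(p)[:2]-o)
    for n in av: print(n,J(av[n]))
    d=J(av['ball'])-J(av['cam']);print('lever dir',np.degrees(np.arctan2(d[1],d[0])),np.linalg.norm(d))
    d=J(av['nose'])-J(av['hub']);print('stop dir',np.degrees(np.arctan2(d[1],d[0])),np.linalg.norm(d))
    print('pipe near end top', J(plane('top',*T(317,480),.040)),'far',J(plane('top',*T(297,297),.043)))
    print('scene near end', J(plane('scene',*S(230,318),.0315)))
    for q in((414,310),(433,310),(428,452),(446,452)):print('tube',J(plane('top',*T(*q),.006)))
    for q in((125,265),(388,250),(405,405),(165,430),(198,58),(341,42),(277,300),(317,296)):print('corner',q,J(plane('top',*T(*q),.012)))
E
```

```text
hub top [ 0.6306 -0.1136  0.046 ] scene [ 0.6286 -0.1177  0.046 ] tri [ 0.6319 -0.114   0.0411]
nose top [ 0.5593 -0.1201  0.0475] scene [ 0.5592 -0.1212  0.0475] tri [ 0.5597 -0.1203  0.0462]
cam top [ 0.4946 -0.0592  0.046 ] scene [ 0.493 -0.064  0.046] tri [ 0.4953 -0.0593  0.0404]
ball top [ 0.4164 -0.005   0.03  ] scene [ 0.4155 -0.0049  0.03  ] tri [ 0.416  -0.0049  0.03  ]
th -88.09473870723839 o [ 0.5052 -0.12  ] len 0.1461582538262911 0.1473295625460145
hub [-0.0002  0.1245]
nose [0.0025 0.054 ]
cam [-0.0588 -0.0095]
ball [-0.118  -0.0854]
lever dir -127.95106064616975 0.09627962013460996
stop dir -87.81470148505196 0.07052567538861566
pipe near end top [-0.0046 -0.0662] far [-0.0034  0.0204]
scene near end [-0.0037 -0.0662]
tube [0.0571 0.0144]
tube [0.0664 0.0134]
tube [ 0.0541 -0.0558]
tube [ 0.0628 -0.0567]
corner (125, 265) [-0.0827  0.051 ]
corner (388, 250) [0.0475 0.0447]
corner (405, 405) [ 0.0453 -0.0326]
corner (165, 430) [-0.0719 -0.0323]
corner (198, 58) [-0.0348  0.1535]
corner (341, 42) [0.0383 0.1542]
corner (277, 300) [-0.0102  0.0255]
corner (317, 296) [0.0097 0.0254]
```

```bash
cat >> h.py <<'E'
from scipy.spatial.transform import Rotation as Ro
np.set_printoptions(precision=4,suppress=True)
Rj=np.array([[.0312,.9995],[-.9995,.0312]]);O=np.array([.50705,-.11793])
J=lambda p:Rj.T@(np.array(p)[:2]-O)
def stat(*targets):
    s=bot.read_state();M=Ro.from_rotvec(s['tcp_rot']).as_matrix()
    hx=Rj.T@M[:2,0];print('t',round(s['time'],2),'jig',J(s['tool_pos']),'z',round(s['tool_pos'][2],4),'head',round(np.degrees(np.arctan2(hx[1],hx[0])),2),'tilt',M[:2,2],'Fjig',Rj.T@s['wrist_force'][:2],round(s['wrist_force'][2],2),'w',round(s['width'],3),'q6',round(s['q'][5],2))
    for x,y,z in targets:
        p=np.array([*(O+Rj@np.array([x,y])),z]);print('  to',(x,y,z),'tool delta',M.T@(p-s['tool_pos']))
E
python3 - <<'E'
from h import *
stat()
print('cup',tri(ray('top',303,200),ray('scene',369,228)),J(tri(ray('top',303,200),ray('scene',369,228))))
for n,t,s,z in[('cupR',(320,190),0,.08),('cupRlow',(318,200),0,.03),('eraser',(260,327),(213,249),.0065),('can',(225,246),(279,197),.0165),('tube',(394.5,272),(331,338),.006)]:
    print(n,J(plane('top',*t,z)),s and J(plane('scene',*s,z)))
for u,v in((333,162),(325,147),(296,137),(319,172)):print('pen',J(plane('top',u,v,.12)))
E
```

```text
t 0.1 jig [ 0.5191 -0.3339] z 0.23 head 104.53 tilt [-0.0005  0.002 ] Fjig [0.0202 0.1921] -0.13 w 1.003 q6 -0.04
cup [ 0.6387 -0.0254  0.0183] [-0.0884  0.1345]
cupR [-0.0599  0.1228] 0
cupRlow [-0.0638  0.1198] 0
eraser [-0.1912 -0.0978] [-0.1915 -0.0977]
can [-0.2424  0.0542] [-0.2404  0.0533]
tube [ 0.0623 -0.0248] [ 0.0629 -0.0249]
pen [-0.0344  0.1569]
pen [-0.0449  0.185 ]
pen [-0.0921  0.2082]
pen [-0.0597  0.1417]
```

Request:
play_rows([
  {"translation": [0, 0, 0], "spin": 1},
  {"translation": [0, 0, 0], "spin": 1},
  {"translation": [0, 0, 0], "spin": 0.9},
  {"translation": [0, 0, 0], "spin": 0},
  {"translation": [0, 0, 0], "spin": 0},
], jaw=-1, force=60)

```text
time: 0.6
tool_pos: [0.1896, -0.6476, 0.2308]
tcp_rot: [-3.14, -0.053, 0.0]
wrist_force: [0.6, -0.0, 0.8]
width: 0.146
```

```bash
python3 -c "
from h import *
stat((-.003,-.095,.12),(-.003,-.095,.026))"
```

```text
t 0.6 jig [ 0.5195 -0.3338] z 0.2308 head 90.14 tilt [-0.0002  0.0008] Fjig [0.045  0.5947] 0.75 w 0.146 q6 0.21
  to (-0.003, -0.095, 0.12) tool delta [ 0.2401 -0.5218  0.1112]
  to (-0.003, -0.095, 0.026) tool delta [ 0.2401 -0.5217  0.2052]
```

Request:
play_rows([
  {"translation": [0.016, -0.0348, 0.0074], "spin": 0},
  {"translation": [0.016, -0.0348, 0.0074], "spin": 0},
  {"translation": [0.016, -0.0348, 0.0074], "spin": 0},
  {"translation": [0.016, -0.0348, 0.0074], "spin": 0},
  {"translation": [0.016, -0.0348, 0.0074], "spin": 0},
])

```text
time: 1.1
tool_pos: [0.2644, -0.4699, 0.1939]
tcp_rot: [-3.141, -0.052, -0.0]
wrist_force: [0.3, -0.6, 0.2]
width: 0.003
```

Request:
play_rows([
  {"translation": [0.016, -0.0348, 0.0074], "spin": 0},
  {"translation": [0.016, -0.0348, 0.0074], "spin": 0},
  {"translation": [0.016, -0.0348, 0.0074], "spin": 0},
  {"translation": [0.016, -0.0348, 0.0074], "spin": 0},
  {"translation": [0.016, -0.0348, 0.0074], "spin": 0},
])

```text
time: 1.6
tool_pos: [0.3389, -0.2935, 0.1572]
tcp_rot: [3.141, 0.052, 0.001]
wrist_force: [0.8, -0.5, -0.2]
width: 0.002
```

Request:
play_rows([
  {"translation": [0.016, -0.0348, 0.0074], "spin": 0},
  {"translation": [0.016, -0.0348, 0.0074], "spin": 0},
  {"translation": [0.016, -0.0348, 0.0074], "spin": 0},
  {"translation": [0.016, -0.0348, 0.0074], "spin": 0},
  {"translation": [0.016, -0.0348, 0.0074], "spin": 0},
])

```text
time: 2.1
tool_pos: [0.4134, -0.117, 0.1203]
tcp_rot: [3.141, 0.052, 0.001]
wrist_force: [0.2, 0.0, 0.3]
width: -0.001
```

```bash
python3 -c "
from h import *
stat((-.003,-.095,.026))"
```

```text
t 2.1 jig [-0.0038 -0.0935] z 0.1203 head 90.12 tilt [ 0.0009 -0.0004] Fjig [-0.0292  0.1561] 0.28 w -0.001 q6 1.2
  to (-0.003, -0.095, 0.026) tool delta [-0.0015  0.0008  0.0943]
```

Request:
play_rows([
  {"translation": [0, 0, 0.025], "spin": 0},
  {"translation": [0, 0, 0.025], "spin": 0},
  {"translation": [0, 0, 0.022], "spin": 0},
  {"translation": [0, 0, 0.022], "spin": 0},
  {"translation": [0, 0, 0], "spin": 0},
])

```text
time: 2.6
tool_pos: [0.41, -0.1173, 0.0236]
tcp_rot: [-3.139, -0.052, 0.01]
wrist_force: [-1.8, -0.1, -0.1]
width: -0.0
```

Request:
play_rows([
  {"translation": [0.004, 0, 0], "spin": 0},
  {"translation": [0.004, 0, 0], "spin": 0},
  {"translation": [0.003, 0, 0], "spin": 0},
  {"translation": [0.003, 0, 0], "spin": 0},
  {"translation": [0.003, 0, 0], "spin": 0},
])

```text
time: 3.1
tool_pos: [0.4307, -0.1181, 0.0269]
tcp_rot: [3.141, 0.05, 0.002]
wrist_force: [-0.5, -0.9, 0.9]
width: 0.001
```

Request:
play_rows([
  {"translation": [0.003, 0, 0], "spin": 0},
  {"translation": [0.003, 0, 0], "spin": 0},
  {"translation": [0.003, 0, 0], "spin": 0},
  {"translation": [0.003, 0, 0], "spin": 0},
  {"translation": [0.002, 0, 0], "spin": 0},
])

```text
time: 3.6
tool_pos: [0.4443, -0.1175, 0.0262]
tcp_rot: [-3.141, -0.05, -0.0]
wrist_force: [-0.1, 0.4, 0.2]
width: -0.002
```

```bash
python3 -c "
from h import *
stat((-.003,-.0535,.026))
cv2.imwrite('pics/w1.png',bot.read_camera('wrist'))"
```

```text
t 3.6 jig [-0.0024 -0.0627] z 0.0262 head 90.03 tilt [0. 0.] Fjig [-0.39   -0.1248] 0.23 w -0.002 q6 1.23
  to (-0.003, -0.0535, 0.026) tool delta [ 0.0092 -0.0006  0.0002]
```

View pics/w1.png

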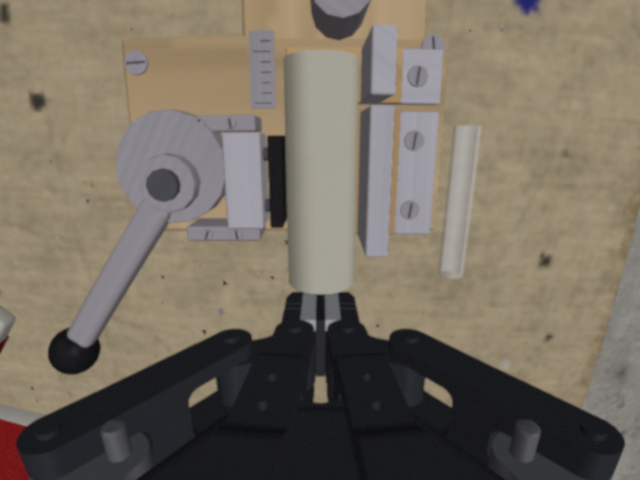

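The wrist view shows the fingertips at the pipe's near end (320,292), with the pipe parallel to the fence. Its far end is at (320,52), just short of the nose at (340,20). I'll keep pushing gently.

Request:
play_rows([
  {"translation": [0.002, 0, 0], "spin": 0},
  {"translation": [0.002, 0, 0], "spin": 0},
  {"translation": [0.0015, 0, 0], "spin": 0},
  {"translation": [0.001, 0, 0], "spin": 0},
  {"translation": [0, 0, 0], "spin": 0},
])

```text
time: 4.15
tool_pos: [0.4507, -0.1173, 0.0263]
tcp_rot: [3.141, 0.05, 0.0]
wrist_force: [-0.9, 0.4, -0.1]
width: 0.001
```

Request:
play_rows([
  {"translation": [0.001, 0, 0], "spin": 0},
  {"translation": [0.001, 0, 0], "spin": 0},
  {"translation": [0.001, 0, 0], "spin": 0},
  {"translation": [0, 0, 0], "spin": 0},
  {"translation": [0, 0, 0], "spin": 0},
])

```text
time: 4.65
tool_pos: [0.4526, -0.1171, 0.0261]
tcp_rot: [-3.141, -0.05, 0.003]
wrist_force: [-4.0, -1.3, 3.2]
width: -0.001
```

```bash
python3 -c "
from h import *
stat((-.003,-.0535,.026))
C=bot.get_calibration('wrist');im=bot.read_camera('wrist')
cv2.imwrite('pics/w2.png',im)"
```

```text
t 4.65 jig [-0.0025 -0.0544] z 0.0261 head 90.04 tilt [-0.0016  0.0002] Fjig [ 1.1373 -4.0248] 3.21 w -0.001 q6 1.23
  to (-0.003, -0.0535, 0.026) tool delta [ 0.0009 -0.0005  0.0001]
```

View pics/w2.png

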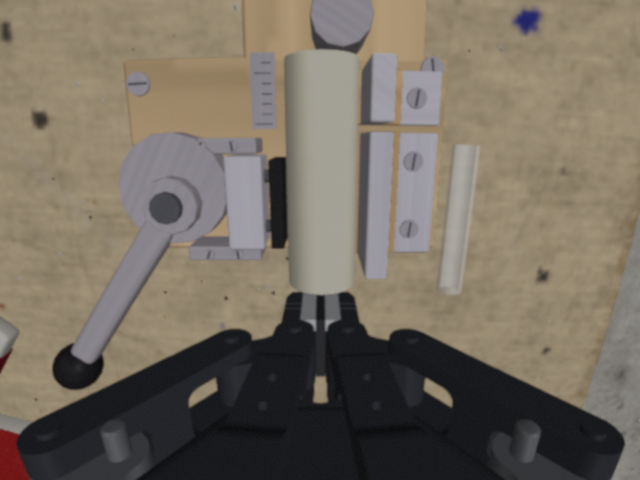

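The force has risen to 4 N and the view shows the pipe end (320,52) touching the nose, so the pipe is at the stop. Next I'll back off and turn for the lever.

Request:
play_rows([
  {"translation": [-0.012, 0, 0], "spin": 0},
  {"translation": [-0.012, 0, 0.006], "spin": 0},
  {"translation": [0, 0, 0], "spin": -1},
  {"translation": [0, 0, 0], "spin": -1},
  {"translation": [0, 0, 0], "spin": -1},
])

```text
time: 5.2
tool_pos: [0.4285, -0.1178, 0.0198]
tcp_rot: [-3.107, -0.464, -0.0]
wrist_force: [-0.9, 0.7, 0.1]
width: 0.001
```

Request:
play_rows([
  {"translation": [0, 0, 0], "spin": -1},
  {"translation": [0, 0, 0], "spin": -1},
  {"translation": [0, 0, 0], "spin": -1},
  {"translation": [0, 0, 0], "spin": -1},
  {"translation": [0, 0, 0], "spin": -1},
])

```text
time: 5.7
tool_pos: [0.4286, -0.1178, 0.0198]
tcp_rot: [2.933, 1.126, 0.001]
wrist_force: [0.5, 0.5, 0.3]
width: 0.001
```

Request:
play_rows([
  {"translation": [0, 0, 0], "spin": -1},
  {"translation": [0, 0, 0], "spin": -1},
  {"translation": [0, 0, 0], "spin": -0.8},
  {"translation": [0, 0, 0], "spin": 0},
])

```text
time: 6.1
tool_pos: [0.4286, -0.1178, 0.0199]
tcp_rot: [-2.776, -1.47, -0.0]
wrist_force: [-0.6, 0.0, -0.5]
width: -0.001
```

```bash
python3 -c "
from h import *
stat((-.0814,-.0804,.020))"
```

```text
t 6.1 jig [-0.0026 -0.0784] z 0.0199 head 144.02 tilt [0.0001 0.0001] Fjig [-0.0556 -0.6314] -0.5 w -0.001 q6 0.27
  to (-0.0814, -0.0804, 0.02) tool delta [ 0.0626 -0.048  -0.0001]
```

Request:
play_rows([
  {"translation": [0.0156, -0.012, 0], "spin": 0},
  {"translation": [0.0156, -0.012, 0], "spin": 0},
  {"translation": [0.0156, -0.012, 0], "spin": 0},
  {"translation": [0.0156, -0.012, 0], "spin": 0},
  {"translation": [0.003, 0, 0], "spin": 0},
])

```text
time: 6.6
tool_pos: [0.4253, -0.0355, 0.0198]
tcp_rot: [-2.775, -1.47, 0.001]
wrist_force: [-0.2, 0.7, -0.4]
width: 0.0
```

Request:
play_rows([
  {"translation": [0.003, 0, 0], "spin": 0},
  {"translation": [0.0037, -0.0008, 0], "spin": 0.6},
  {"translation": [0.0037, -0.0008, 0], "spin": 0.6},
  {"translation": [0.0037, -0.0008, 0], "spin": 0.6},
  {"translation": [0.0037, -0.0008, 0], "spin": 0.6},
])

```text
time: 7.1
tool_pos: [0.4342, -0.0218, 0.0201]
tcp_rot: [2.917, 1.167, -0.003]
wrist_force: [-3.3, -1.6, 1.6]
width: -0.002
```

```bash
cat >> h.py <<'E'
def lever(off=.0175):
    s=bot.read_state();M=Ro.from_rotvec(s['tcp_rot']).as_matrix();h=Rj.T@M[:2,0]
    r=J(s['tool_pos'])-[-.059,-.010];R=np.hypot(*r)
    a=np.degrees(np.arctan2(r[1],r[0]))-np.degrees(np.arcsin(off/R))
    print('R',R,'lever dir if touching',a,'travel',(-98-a)/57.3 if a<0 else (262-a)/57.3)
E
python3 -c "
from h import *
stat();lever()"
```

```text
t 7.1 jig [-0.0984 -0.0698] z 0.0201 head 131.84 tilt [-0.0017 -0.0007] Fjig [ 1.5277 -3.2993] 1.63 w -0.002 q6 0.7
R 0.0716084782807395 lever dir if touching -137.52879413592743 travel 0.689856791202922
```

Request:
play_rows([
  {"translation": [0.0037, -0.0008, 0], "spin": 0.6},
  {"translation": [0.0037, -0.0008, 0], "spin": 0.6},
  {"translation": [0.0037, -0.0008, 0], "spin": 0.6},
  {"translation": [0.0037, -0.0008, 0], "spin": 0.6},
  {"translation": [0.0037, -0.0008, 0], "spin": 0.6},
])

```text
time: 7.6
tool_pos: [0.4463, -0.0073, 0.02]
tcp_rot: [-3.044, -0.776, 0.003]
wrist_force: [-3.0, -0.8, 1.7]
width: 0.0
```

Request:
play_rows([
  {"translation": [0.0037, -0.0008, 0], "spin": 0.6},
  {"translation": [0.0037, -0.0008, 0], "spin": 0.6},
  {"translation": [0.0037, -0.0008, 0], "spin": 0.6},
  {"translation": [0.0037, -0.0008, 0], "spin": 0.6},
  {"translation": [0.0037, -0.0008, 0], "spin": 0.6},
])

```text
time: 8.1
tool_pos: [0.4616, 0.0036, 0.0199]
tcp_rot: [3.119, 0.372, -0.004]
wrist_force: [-3.2, -0.6, 1.9]
width: 0.002
```

```bash
python3 -c "
from h import *
stat();lever()"
```

```text
t 8.1 jig [-0.1229 -0.0416] z 0.0199 head 101.82 tilt [-0.0024 -0.0003] Fjig [ 0.5113 -3.2024] 1.89 w 0.002 q6 1.29
R 0.07130614969539822 lever dir if touching -167.87364786218168 travel 1.2194353902649508
```

Remaining travel is about 16°, so roughly 5 rows, and then I'll press against the end stop.

Request:
play_rows([
  {"translation": [0.0037, -0.0008, 0], "spin": 0.6},
  {"translation": [0.0037, -0.0008, 0], "spin": 0.6},
  {"translation": [0.0037, -0.0008, 0], "spin": 0.6},
  {"translation": [0.0037, -0.0008, 0], "spin": 0.6},
  {"translation": [0.0025, -0.0005, 0], "spin": 0.4},
])

```text
time: 8.6
tool_pos: [0.478, 0.0097, 0.0198]
tcp_rot: [3.141, -0.01, -0.005]
wrist_force: [-3.1, -0.2, 2.7]
width: -0.002
```

Request:
play_rows([
  {"translation": [0.0015, 0, 0], "spin": 0},
  {"translation": [0.001, 0, 0], "spin": 0},
  {"translation": [0.001, 0, 0], "spin": 0},
  {"translation": [0, 0, 0], "spin": 0},
])

```text
time: 9.0
tool_pos: [0.4802, 0.0099, 0.0197]
tcp_rot: [3.141, -0.005, -0.008]
wrist_force: [-7.3, -2.6, 5.7]
width: 0.001
```

```bash
python3 -c "
from h import *
stat();lever()"
```

```text
t 9.0 jig [-0.1286 -0.0228] z 0.0197 head 88.05 tilt [-0.005  -0.0005] Fjig [ 2.3552 -7.3329] 5.66 w 0.001 q6 1.54
R 0.0707897657285828 lever dir if touching -183.8737270612023 travel 1.498668884139656
```

Request:
play_rows([
  {"translation": [0.001, 0, 0], "spin": 0},
  {"translation": [0.001, 0, 0], "spin": 0},
  {"translation": [0.001, 0, 0], "spin": 0},
  {"translation": [0, 0, 0], "spin": 0},
])

```text
time: 9.4
tool_pos: [0.4803, 0.01, 0.0191]
tcp_rot: [3.141, -0.004, -0.017]
wrist_force: [-14.0, -3.0, 10.8]
width: 0.004
```

Request:
play_rows([
  {"translation": [-0.01, 0, 0], "spin": 0},
  {"translation": [-0.015, 0, -0.02], "spin": 0},
  {"translation": [0, 0, -0.04], "spin": 0},
  {"translation": [0, 0, -0.04], "spin": 0},
  {"translation": [0, 0, 0], "spin": 0},
])

```text
time: 9.9
tool_pos: [0.4665, 0.0103, 0.1268]
tcp_rot: [3.141, -0.005, 0.023]
wrist_force: [1.2, -0.5, 1.3]
width: -0.001
```

```bash
python3 -c "
from h import *
stat((-.026,.078,.08),(-.026,.078,.019))
a=bot.read_camera('top')[170:330,260:420];cv2.imwrite('pics/t3.png',cv2.resize(a,None,fx=3.75,fy=3.75,interpolation=cv2.INTER_CUBIC))"
```

```text
t 9.9 jig [-0.1294 -0.0366] z 0.1268 head 88.04 tilt [ 0.0146 -0.0004] Fjig [0.4869 1.1401] 1.25 w -0.001 q6 1.54
  to (-0.026, 0.078, 0.08) tool delta [0.1173 0.0994 0.0486]
  to (-0.026, 0.078, 0.019) tool delta [0.1165 0.0994 0.1096]
```

View pics/t3.png

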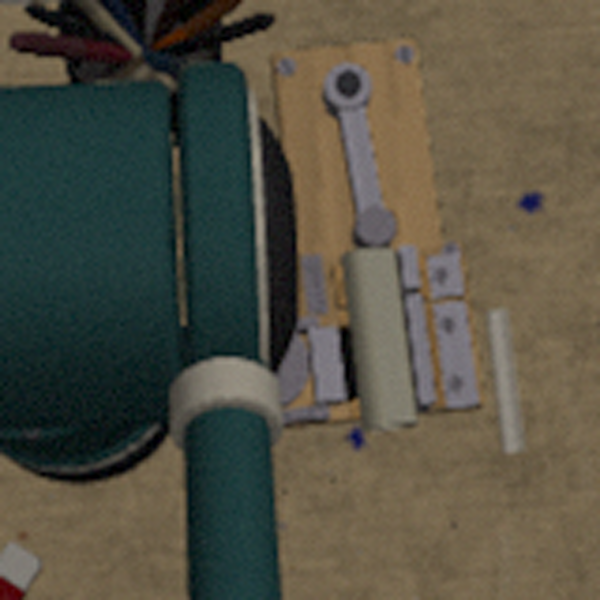

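The lever reached its end, where the force climbed to 14 N with no movement. The pipe lies against the nose (375,240) and the fence (410,330). Before I go to the stop, I'll measure the pen cup near it.

Run:
```python
import cv2,numpy as np
f=lambda n,r,c:cv2.convertScaleAbs(cv2.resize(cv2.imread(f'pics/{n}0.png')[r:r+110,c:c+80],None,fx=5,fy=5,interpolation=cv2.INTER_CUBIC),alpha=1.6)
cv2.imwrite('pics/cup.png',np.hstack([f('top',120,262),f('scene',140,330)]))
```

```text
(no output)
```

View pics/cup.png

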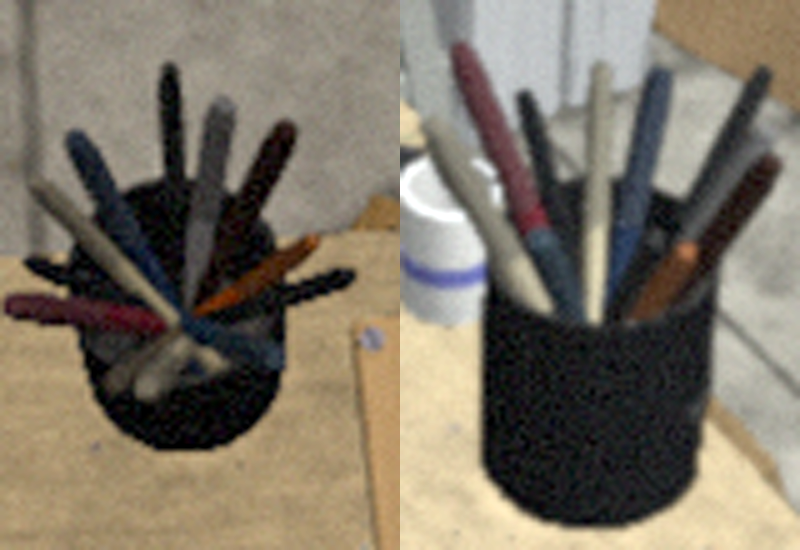

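In the cup crop, the rim spans (80..285) in the top view. The nearest pen tips are orange, at top (312,245) and scene (690,250), and blue, at top (275,360) and scene (545,240).

Run:
```python
from h import *
T=lambda x,y:ray('top',x/5+262,y/5+120);S=lambda x,y:ray('scene',(x-400)/5+330,y/5+140)
for n,a,b in[('orange',(312,245),(690,250)),('blueR',(278,362),(540,238)),('black',(348,275),(525,95)),('beige',(150,395),(432,125)),('brown',(290,128),(775,160)),('red',(10,305),(460,45)),('beige2',(35,180),(600,65)),('blue',(75,135),(658,72)),('beigeTop-red',(112,385),(460,45)),('bl-s525',(30,268),(525,95)),('black-grey',(348,275),(765,75))]:
    p=tri(T(*a),S(*b));d=[np.linalg.norm(np.cross(p-o,r/np.linalg.norm(r))) for o,r in(T(*a),S(*b))]
    print(n,J(p),'z',p[2],'res',d[0])
for z in(0,.09):
  o=[ (lambda q:q)(plane('top',x/5+262,y/5+120,z)) for x,y in((80,330),(285,330),(180,448),(180,180))];print(z,[J(q) for q in o])
for x,y in((482,430),(700,430),(600,525)):print('scene base',J(plane('scene',(x-400)/5+330,y/5+140,0.0)))
```

```text
orange [-0.05   0.145] z 0.12597131723308228 res 0.0010934274880509873
blueR [-0.0661  0.1013] z 0.13866819799979319 res 0.0006513272177039846
black [-0.0484  0.0932] z 0.2101940275797704 res 0.009782853926973525
beige [-0.1078  0.089 ] z 0.15833938919910995 res 0.0010506528158383678
brown [-0.0541  0.1788] z 0.1438204047686432 res 0.00026361030614270646
red [-0.1503  0.1267] z 0.14740513646317271 res 0.000679897398945794
beige2 [-0.1403  0.1756] z 0.1273039992584389 res 0.00021869068934363625
blue [-0.1258  0.1889] z 0.12864084749140964 res 0.0008829469716187064
beigeTop-red [-0.116   0.0952] z 0.1771978939037008 res 0.00868323619291725
bl-s525 [-0.1444  0.1478] z 0.1231327477590763 res 0.0011346189323845205
black-grey [-0.0346  0.1281] z 0.19859560356572226 res 0.021968298239744596
0 [array([-0.1366,  0.1645]), array([-0.0581,  0.1563]), array([-0.1028,  0.1137]), array([-0.0924,  0.2214])]
0.09 [array([-0.1318,  0.1345]), array([-0.0613,  0.1271]), array([-0.1015,  0.0888]), array([-0.0921,  0.1856])]
scene base [-0.1275  0.1247]
scene base [-0.0877  0.1889]
scene base [-0.0675  0.1331]
```

Run:
```python
from h import *
s=bot.read_state();M=Ro.from_rotvec(s['tcp_rot']).as_matrix();C=bot.get_calibration('wrist')
print('cam in tool',M.T@(-C['R'].T@C['t']-s['tool_pos']),'axis',M.T@C['R'][2],s['q'])
```

```text
cam in tool [ 0.0696  0.0007 -0.142 ] axis [-0.2717 -0.0004  0.9624] [-0.0314 -0.049   2.1578  0.0001  1.0225  1.5424]
```

Request:
play_rows([
  {"translation": [0, 0, 0], "spin": -1},
  {"translation": [0, 0, 0], "spin": -1},
  {"translation": [0, 0, 0], "spin": -1},
  {"translation": [0, 0, 0], "spin": -1},
  {"translation": [0, 0, 0], "spin": -1},
])

```text
time: 10.45
tool_pos: [0.4599, 0.0105, 0.1187]
tcp_rot: [-3.067, -0.681, 0.002]
wrist_force: [0.3, -0.2, 0.1]
width: -0.002
```

Request:
play_rows([
  {"translation": [0, 0, 0], "spin": -1},
  {"translation": [0, 0, 0], "spin": -1},
  {"translation": [0, 0, 0], "spin": -1},
  {"translation": [0, 0, 0], "spin": -1},
  {"translation": [0, 0, 0], "spin": -1},
])

```text
time: 10.95
tool_pos: [0.4599, 0.0105, 0.1187]
tcp_rot: [-2.846, -1.328, 0.002]
wrist_force: [-0.5, 0.1, 0.1]
width: 0.0
```

Request:
play_rows([
  {"translation": [0, 0, 0], "spin": -1},
  {"translation": [0, 0, 0], "spin": -1},
  {"translation": [0, 0, 0], "spin": -1},
  {"translation": [0, 0, 0], "spin": -1},
  {"translation": [0, 0, 0], "spin": -1},
])

```text
time: 11.45
tool_pos: [0.4599, 0.0105, 0.1187]
tcp_rot: [-2.491, -1.913, 0.002]
wrist_force: [0.1, -0.6, 0.2]
width: 0.003
```

Request:
play_rows([
  {"translation": [0, 0, 0], "spin": -1},
  {"translation": [0, 0, 0], "spin": -1},
  {"translation": [0, 0, 0], "spin": -1},
  {"translation": [0, 0, 0], "spin": -1},
  {"translation": [0, 0, 0], "spin": -1},
])

```text
time: 11.95
tool_pos: [0.4599, 0.0105, 0.1187]
tcp_rot: [-2.018, -2.406, 0.001]
wrist_force: [-0.3, -0.5, -0.8]
width: -0.0
```

Request:
play_rows([
  {"translation": [0, 0, 0], "spin": -1},
  {"translation": [0, 0, 0], "spin": -1},
  {"translation": [0, 0, 0], "spin": -1},
  {"translation": [0, 0, 0], "spin": -1},
  {"translation": [0, 0, 0], "spin": -1},
])

```text
time: 12.45
tool_pos: [0.46, 0.0105, 0.1187]
tcp_rot: [-1.449, -2.786, 0.001]
wrist_force: [-0.6, 0.0, -0.4]
width: -0.004
```

Request:
play_rows([
  {"translation": [0, 0, 0], "spin": -1},
  {"translation": [0, 0, 0], "spin": -1},
  {"translation": [0, 0, 0], "spin": -1},
  {"translation": [0, 0, 0], "spin": -1},
  {"translation": [0, 0, 0], "spin": -1},
])

```text
time: 12.95
tool_pos: [0.4599, 0.0105, 0.1187]
tcp_rot: [-0.812, -3.033, 0.0]
wrist_force: [0.4, -0.4, -0.3]
width: 0.002
```

Request:
play_rows([
  {"translation": [0, 0, 0], "spin": -1},
  {"translation": [0, 0, 0], "spin": -1},
  {"translation": [0, 0, 0], "spin": -1},
  {"translation": [0, 0, 0], "spin": -1},
  {"translation": [0, 0, 0], "spin": -1},
])

```text
time: 13.45
tool_pos: [0.4599, 0.0105, 0.1187]
tcp_rot: [-0.136, -3.137, -0.0]
wrist_force: [0.1, -0.2, 0.2]
width: 0.0
```

Request:
play_rows([
  {"translation": [0, 0, 0], "spin": -1},
  {"translation": [0, 0, 0], "spin": -0.4},
  {"translation": [0, 0, 0], "spin": 0},
])

```text
time: 13.75
tool_pos: [0.4599, 0.0105, 0.1188]
tcp_rot: [0.05, -3.14, -0.0]
wrist_force: [-0.0, 0.6, -0.1]
width: 0.001
```

```bash
cat >> h.py <<'E'
def stoprows(th0,th1,n,lead=0.):
    s=bot.read_state();M=Ro.from_rotvec(s['tcp_rot']).as_matrix();p=s['tool_pos'].copy()
    for th in np.linspace(th0,th1,n+1)[1:]:
        S,c=np.sin(th),np.cos(th);q=np.array([.054*S-.0065*c-.0145,.125-.054*c-.0065*S-.0115])+lead*np.array([c,S])
        w=np.array([*(O+Rj@q),.024]);print(round(th,2),q,M.T@(w-p));p=w
E
python3 -c "
from h import *
stat((.0,-.03,.13),(-.0225,.0595,.13),(-.0225,.0595,.024))"
```

```text
t 13.75 jig [-0.1299 -0.0431] z 0.1188 head -89.96 tilt [-0.0014  0.0001] Fjig [-0.614  -0.0003] -0.14 w 0.001 q6 -1.63
  to (0.0, -0.03, 0.13) tool delta [-0.013  -0.1299 -0.0112]
  to (-0.0225, 0.0595, 0.13) tool delta [-0.1025 -0.1074 -0.0113]
  to (-0.0225, 0.0595, 0.024) tool delta [-0.1027 -0.1075  0.0947]
```

Request:
play_rows([
  {"translation": [0, -0.036, 0], "spin": 0},
  {"translation": [0, -0.036, 0], "spin": 0},
  {"translation": [-0.03, -0.0355, 0], "spin": 0},
  {"translation": [-0.037, 0, 0], "spin": 0},
  {"translation": [-0.0355, 0, 0], "spin": 0},
])

```text
time: 14.25
tool_pos: [0.5672, -0.0952, 0.1193]
tcp_rot: [0.044, -3.141, -0.0]
wrist_force: [0.3, 0.1, -0.3]
width: 0.002
```

Request:
play_rows([
  {"translation": [0, 0, 0.02], "spin": 0},
  {"translation": [0, 0, 0.015], "spin": 0},
  {"translation": [0, 0, 0], "spin": 0},
])

```text
time: 14.55
tool_pos: [0.5628, -0.0929, 0.0811]
tcp_rot: [0.049, -3.133, -0.003]
wrist_force: [-0.7, -0.5, -0.1]
width: 0.0
```

```bash
python3 -c "
from h import *
stat((-.0225,.0595,.024))
cv2.imwrite('pics/w4.png',bot.read_camera('wrist'))"
```

```text
t 14.55 jig [-0.0233  0.0565] z 0.0811 head -89.99 tilt [-0.0078  0.0016] Fjig [ 0.4753 -0.6685] -0.11 w 0.0 q6 -1.81
  to (-0.0225, 0.0595, 0.024) tool delta [-0.0034 -0.0009  0.0571]
```

View pics/w4.png

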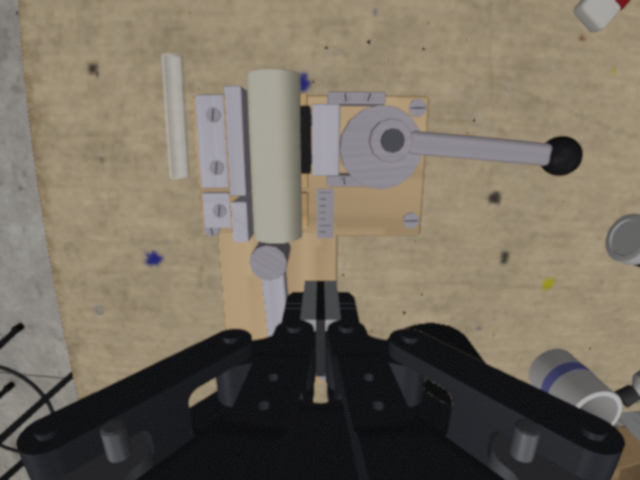

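The wrist view shows the lever (565,155) at its end with the pad (305,138) against the pipe. The nose is at (268,260), the fingertips (320,290) are to the left of the arm, and the cup edge is at (440,340). I'll lower with force checks.

Request:
play_rows([
  {"translation": [0, 0, 0.012], "spin": 0},
  {"translation": [0, 0, 0.012], "spin": 0},
  {"translation": [0, 0, 0.006], "spin": 0},
  {"translation": [0, 0, 0], "spin": 0},
])

```text
time: 15.0
tool_pos: [0.5651, -0.0933, 0.0539]
tcp_rot: [0.05, -3.139, -0.001]
wrist_force: [0.2, -0.2, 0.8]
width: 0.0
```

Request:
play_rows([
  {"translation": [0, 0, 0.01], "spin": 0},
  {"translation": [0, 0, 0.01], "spin": 0},
  {"translation": [0, 0, 0.007], "spin": 0},
  {"translation": [0, 0, 0], "spin": 0},
  {"translation": [0, 0, 0], "spin": 0},
])

```text
time: 15.5
tool_pos: [0.5661, -0.0935, 0.0279]
tcp_rot: [0.05, -3.14, -0.0]
wrist_force: [-0.6, 0.7, 0.0]
width: -0.002
```

```bash
python3 -c "
from h import *
stat((-.0225,.0595,.024));stoprows(.055,1.555,20)"
```

```text
t 15.5 jig [-0.0226  0.0598] z 0.0279 head -89.97 tilt [-0.0008  0.0002] Fjig [-0.6774 -0.5697] 0.02 w -0.002 q6 -1.81
  to (-0.0225, 0.0595, 0.024) tool delta [ 0.0003 -0.0001  0.0039]
0.13 [-0.0139  0.0591] [ 0.0007 -0.0086  0.0039]
0.2 [-0.0099  0.0593] [-0.0002 -0.0041 -0.    ]
0.28 [-0.0058  0.0598] [-0.0005 -0.004  -0.    ]
0.36 [-0.0018  0.0606] [-0.0008 -0.004  -0.    ]
0.43 [0.0021 0.0617] [-0.0011 -0.0039 -0.    ]
0.5 [0.0059 0.0631] [-0.0014 -0.0038 -0.    ]
0.58 [0.0097 0.0648] [-0.0017 -0.0037 -0.    ]
0.66 [0.0132 0.0667] [-0.0019 -0.0036 -0.    ]
0.73 [0.0167 0.0689] [-0.0022 -0.0034 -0.    ]
0.8 [0.0199 0.0714] [-0.0025 -0.0033 -0.    ]
0.88 [0.023  0.0741] [-0.0027 -0.0031 -0.    ]
0.96 [0.0258 0.077 ] [-0.0029 -0.0028 -0.    ]
1.03 [0.0284 0.0801] [-0.0031 -0.0026 -0.    ]
1.1 [0.0308 0.0834] [-0.0033 -0.0024 -0.    ]
1.18 [0.033  0.0869] [-0.0035 -0.0021 -0.    ]
1.25 [0.0348 0.0906] [-0.0036 -0.0019 -0.    ]
1.33 [0.0364 0.0943] [-0.0038 -0.0016 -0.    ]
1.4 [0.0377 0.0982] [-0.0039 -0.0013 -0.    ]
1.48 [0.0387 0.1021] [-0.004 -0.001 -0.   ]
1.56 [0.0394 0.1061] [-0.004  -0.0007 -0.    ]
```

Request:
play_rows([
  {"translation": [0.0003, -0.0045, 0.001], "spin": 0},
  {"translation": [0.0004, -0.0041, 0.001], "spin": 0},
  {"translation": [-0.0002, -0.0041, 0], "spin": 0},
  {"translation": [-0.0005, -0.004, 0], "spin": 0},
  {"translation": [-0.0008, -0.004, 0], "spin": 0},
])

```text
time: 16.0
tool_pos: [0.5682, -0.1146, 0.0266]
tcp_rot: [-0.05, 3.141, 0.0]
wrist_force: [0.6, 3.2, 1.5]
width: -0.002
```

Request:
play_rows([
  {"translation": [-0.0011, -0.0039, 0], "spin": 0},
  {"translation": [-0.0014, -0.0038, 0], "spin": 0},
  {"translation": [-0.0017, -0.0037, 0], "spin": 0},
  {"translation": [-0.0019, -0.0036, 0], "spin": 0},
  {"translation": [-0.0022, -0.0034, 0], "spin": 0},
])

```text
time: 16.5
tool_pos: [0.5762, -0.1328, 0.0261]
tcp_rot: [0.05, -3.14, 0.0]
wrist_force: [-3.5, 2.0, 2.8]
width: 0.002
```

```bash
python3 -c "
from h import *
stat();stoprows(.73,.8,1)"
```

```text
t 16.5 jig [0.017  0.0687] z 0.0261 head -89.97 tilt [-0.0014 -0.0001] Fjig [-2.1334 -3.4253] 2.82 w 0.002 q6 -1.87
0.8 [0.0197 0.0712] [-0.0025 -0.0027  0.0021]
```

Request:
play_rows([
  {"translation": [-0.0025, -0.0033, 0], "spin": 0},
  {"translation": [-0.0027, -0.0031, 0], "spin": 0},
  {"translation": [-0.0029, -0.0028, 0], "spin": 0},
  {"translation": [-0.0031, -0.0026, 0], "spin": 0},
  {"translation": [-0.0033, -0.0024, 0], "spin": 0},
])

```text
time: 17.0
tool_pos: [0.5912, -0.1464, 0.0258]
tcp_rot: [0.05, -3.14, 0.0]
wrist_force: [-4.3, -0.6, 1.3]
width: -0.0
```

Request:
play_rows([
  {"translation": [-0.0035, -0.0021, 0], "spin": 0},
  {"translation": [-0.0036, -0.0019, 0], "spin": 0},
  {"translation": [-0.0038, -0.0016, 0], "spin": 0},
  {"translation": [-0.0039, -0.0013, 0], "spin": 0},
  {"translation": [-0.004, -0.001, 0], "spin": 0},
])

```text
time: 17.5
tool_pos: [0.6106, -0.1542, 0.0259]
tcp_rot: [0.05, -3.14, 0.002]
wrist_force: [-4.6, -3.9, 0.1]
width: -0.002
```

```bash
python3 -c "
from h import *
stat()"
```

```text
t 17.5 jig [0.0395 0.1024] z 0.0259 head -89.95 tilt [-0.0009 -0.001 ] Fjig [ 3.7531 -4.7557] 0.12 w -0.002 q6 -1.89
```

Request:
play_rows([
  {"translation": [-0.002, 0, 0], "spin": 0},
  {"translation": [-0.002, 0, 0], "spin": 0},
  {"translation": [-0.001, 0, 0], "spin": 0},
  {"translation": [0, 0, 0], "spin": 0},
])

```text
time: 17.9
tool_pos: [0.6158, -0.154, 0.026]
tcp_rot: [0.05, -3.141, 0.002]
wrist_force: [-3.9, -2.6, -0.6]
width: -0.003
```

Request:
play_rows([
  {"translation": [-0.001, 0, 0], "spin": 0},
  {"translation": [-0.001, 0, 0], "spin": 0},
  {"translation": [-0.001, 0, 0], "spin": 0},
  {"translation": [0, 0, 0], "spin": 0},
])

```text
time: 18.3
tool_pos: [0.6165, -0.154, 0.026]
tcp_rot: [0.051, -3.136, 0.001]
wrist_force: [-9.8, -4.0, 4.4]
width: -0.0
```

```bash
python3 -c "
from h import *
stat()"
```

```text
t 18.3 jig [0.0395 0.1083] z 0.026 head -89.93 tilt [-0.0049 -0.0009] Fjig [ 3.6725 -9.8928] 4.4 w -0.0 q6 -1.88
```

The stop arm's end is reached: the TCP stands at y = 0.1083 against an expected 0.108, and the force is rising. I'll press once more, then retreat and look.

Request:
play_rows([
  {"translation": [-0.001, 0, 0], "spin": 0},
  {"translation": [-0.001, 0, 0], "spin": 0},
  {"translation": [0, 0, 0], "spin": 0},
])

```text
time: 18.6
tool_pos: [0.6166, -0.154, 0.0259]
tcp_rot: [0.051, -3.132, 0.001]
wrist_force: [-14.8, -4.7, 8.8]
width: 0.002
```

Request:
play_rows([
  {"translation": [0.01, 0, 0], "spin": 0},
  {"translation": [0.01, 0, -0.01], "spin": 0},
  {"translation": [0, 0, -0.04], "spin": 0},
  {"translation": [0, 0, -0.04], "spin": 0},
  {"translation": [0, -0.03, -0.03], "spin": 0},
])

```text
time: 19.1
tool_pos: [0.6035, -0.1814, 0.1501]
tcp_rot: [-0.055, 3.136, 0.001]
wrist_force: [1.9, -0.9, 0.2]
width: 0.001
```

Request:
play_rows([
  {"translation": [0, -0.045, 0], "spin": 0},
  {"translation": [0, -0.045, 0], "spin": 0},
  {"translation": [0, -0.045, 0], "spin": 0},
  {"translation": [0, -0.045, 0], "spin": 0},
  {"translation": [0, 0, 0], "spin": 0},
])

```text
time: 19.6
tool_pos: [0.6081, -0.3697, 0.148]
tcp_rot: [-0.043, 3.137, -0.007]
wrist_force: [0.5, -0.2, 0.4]
width: -0.003
```

Run:
```python
from h import *
stat()
t=bot.read_camera('top');cv2.imwrite('pics/top9.png',t)
a=cv2.resize(t[170:340,200:420],None,fx=3.5,fy=3.5,interpolation=cv2.INTER_CUBIC)
cv2.imwrite('pics/t9.png',a)
```

```text
t 19.6 jig [0.2548 0.0932] z 0.148 head -90.22 tilt [ 0.0044 -0.0045] Fjig [0.2126 0.5181] 0.44 w -0.003 q6 -2.18
```

View pics/t9.png

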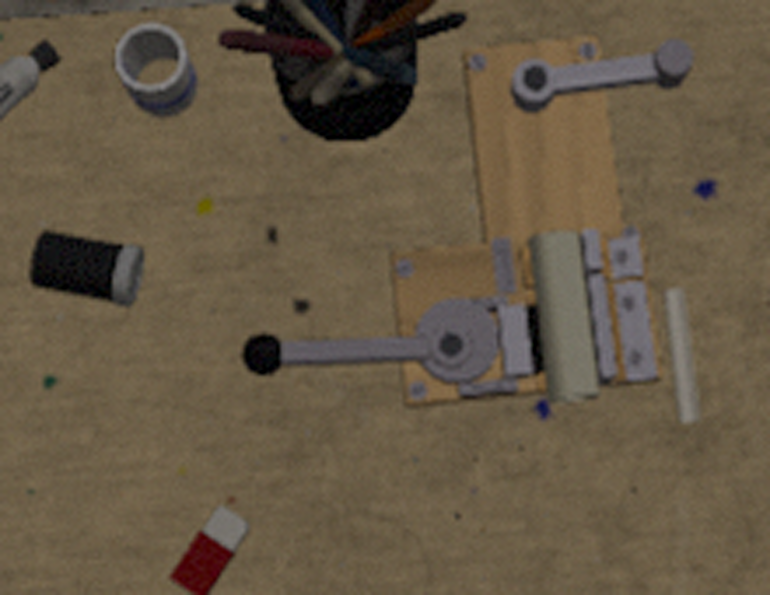

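The final top view shows the lever (262,355)-(452,345) along the jig's -x. The stop arm runs (535,80)-(673,62) straight out along +x, the pipe (565,232)-(573,400) is clamped between pad and fence, and the bystanders look unmoved. I'll check the numbers and hand in.

Run:
```python
from h import *
P=lambda x,y,z:J(plane('top',x/3.5+199.6,y/3.5+169.6,z))
ang=lambda d:np.degrees(np.arctan2(d[1],d[0]))
print('lever',ang(P(262,355,.03)-P(452,345,.041)),'stop',ang(P(673,60,.0475)-P(535,78,.041)))
print('pipe ends',P(558,232,.043),P(573,401,.040))
a,b=cv2.imread('pics/top0.png'),cv2.imread('pics/top9.png')
d=cv2.GaussianBlur(cv2.absdiff(a,b).max(2),(5,5),0)
for n,(x,y) in dict(eraser=(260,327),can=(225,246),tube=(394,272),cup=(300,185)).items():print(n,'max diff',d[y-18:y+18,x-10:x+10].max())
print(bot.finish_job())
```

```text
lever 176.05485681610554 stop 0.12188150815549868
pipe ends [0.0019 0.0418] [-0.001  -0.0446]
eraser max diff 11
can max diff 12
tube max diff 6
cup max diff 12
the job is handed in; nothing more can be done
None
```

The pipe is clamped against the fence at its sawing position, the stop arm is swung right back, and the job was handed in at about 19.7 s. All pushes were made with the shut fingertips, without lifting the pipe.

- **Pipe:** I pushed it along the bed until it met the stop nose, at about 4 N. In the final top view its ends lie at y of about +42 and -44.5 mm. That puts its middle at about -1.4 mm, slightly outside the 1 mm tolerance, though camera error is about 2 mm. The close wrist view showed the pipe end touching the nose.
- **Cam lever:** I turned it to its end stop, where the force rose to 14 N with no further motion. The final view gives its direction as 176°, where 1.5 rad of travel would be 176°.
- **Stop arm:** I swung it back to its limit, where the force rose to about 15 N with no further motion. The final view gives its direction as 0.1°, where 1.6 rad would be 1.7°; the difference is within measuring error.
- **Other things:** the before and after pictures show no change at the eraser, film can, tube or pen cup. The robot is clear of everything.

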